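# Change the dicing grid of a vegetable chopper

## Robot

A 6-joint arm with a two-finger parallel gripper is mounted at the origin on a cart in front of the work surface, level with it; the furniture and walls round the work are solid. World frame = base frame: x ahead of the robot, y to its left, z up, the work surface at z = 0. Lengths are in m, angles in rad, forces in N, time in s.
With the tool pointing down it reaches from about 0.35 to 0.975 m from the base axis. Payload 17.4 kg.
Tool frame: the origin (TCP) lies at the very end of the fingers, on their centre line; the grasp point (between the pads) lies 19 mm behind it; z points along the fingers, y is the line along which they close (so a half turn about z gives the same grasp; the last joint's range is limited). The gripper opens to 85 mm and grips with 20 to 120 N. Pads are 22 mm wide; open, the fingers measure 114 mm over their backs; the gripper's body (76 mm by 85 mm) begins 54 mm behind the grasp point. The pads swing forward as they close: fully open they stand 13 mm farther back than shut.
Start: joints at [1.151, 0.116, 1.442, -0, 1.584, -0.038], TCP at [0.252, 0.626, 0.231] pointing down, gripper open.
Joint ranges: [-2.83, 2.83], [-0.83, 2.19], [0.07, 2.5], [-1.14, 4.28], [0.01, 3], [-2.97, 2.97]. Speed limits (rad/s): [1.89, 1.89, 2.22, 3.14, 3.14, 3.14].

## Interface

Orientations are given as [roll, pitch, yaw] about the fixed x, y, z axes, in that order (R = Rz(yaw) Ry(pitch) Rx(roll)).
In Python, from station import move_to, line_to, goto_joints, set_gripper, hold, inverse_kinematics, read_state, read_camera, camera_model, MotionError, finish_job gives the robot as it stands. Calls block until the motion is done:
- move_to(position, orientation): joint-space move of the TCP to a pose.
- line_to(position, rot=None, v=0.15, f_stop=None): straight line of the TCP; rot=None keeps the orientation; v is the mean speed in m/s. With f_stop (N) it stops when the force on the tool has changed by that much, and returns True; else False.
- goto_joints(angles): joint-space move.
- set_gripper(opening): opening from 0.0 (shut) to 1.0 (fully open); the grip force is fixed at half the most; returns when the fingers have stopped.
- hold(seconds).
- inverse_kinematics(position, orientation): joint angles nearest the present ones, or None.
- read_state(): the state.
- read_camera(name): name is "scene" or "top"; returns the picture (480x640x3 uint8, red, green, blue); there is no depth.
- camera_model(name): a dict with "intrinsics" (3x3 intrinsics, pixels), "dist" ([k1, k2, p1, p2, k3] as OpenCV has them; the pictures are not rectified), "pose" (4x4, takes a point from camera to world coordinates). Camera axes: x right, y down, z forward; pixel columns grow to the right and rows downward; lengths in m; the calibration is good to about 2 mm. A picture is of the moment at which its call begins. camera_model takes no time and is no camera call.
A pose or a line that the arm cannot do raises MotionError and nothing moves.
- finish_job(): hands the job in; it is judged then, once.
The state is a dict: "clock": time; "q": joint angles; "qd": joint speeds; "tau": joint torques, N m; "position": TCP position; "tcp_rot": TCP orientation; "ft_force": force on the tool from outside, world axes, zero at the start; "ft_torque": the same for the moment, N m; "finger_gap": opening from 0.0 (shut) to 1.0 (fully open); "grasp_force": force on a finger pad.
Only numpy, scipy, OpenCV 4.12 (cv2) and the standard library are available. Lean on these libraries where they do the work, as an engineer would, in place of code of your own. Each camera call takes 0.05 s, during which the arm holds its last target. There are 200 camera calls.

## Task

Change the vegetable chopper over from fine to coarse dicing: lift the orange fine grid out of the chopper and lay it flat in the green storage tray, then seat the charcoal coarse grid fully home in the chopper's pocket, tongue towards the lid's hinge, and shut the lid all the way. Set the sharp grids down, do not drop them, and do not disturb the salt shaker, nut jar and canister.

Things in the scene. Friction and masses are not known exactly. Their poses are not given: they have to be found in the camera images.
- chopper: vegetable chopper, stuck to the worktop by its feet: clear catch box with a white frame on top, 180 (x) x 94 (y) x 76 mm. Origin: centre of its underside on the worktop; z up, x points to the lid's hinge (away from the robot, give or take its yaw). Apart from the pocket and lid its top is 76 mm high; only the two finger notches are lower.
- pocket (a point): centre of the ledge a grid rests on, 66 mm above the worktop, 15 mm from the chopper's origin to -x; chopper's axes; a seated grid's origin is here. Pocket 113 (x) x 61 (y), 10 deep, 3 mm chamfer at the mouth, slot 27 wide for the tongue at its +x end. Long sides have finger notches 49 wide at mid-length, open to the outside, floor 9 mm below the ledge. A seated grid stands 4 mm above the frame.
- chopper_lid (a joint): lid of the chopper, rad: 0 shut, grows as it opens (1.57 upright, up to 2.1 leaning away from the robot). It starts open. The hinge is stiff, so the lid stays where it is left; about 3 N at the tab moves it. Sage green, 94 mm wide, plate 6 mm thick, with white pusher teeth (13 mm) on its inner face.
- lid_hinge (a point): middle of the lid's hinge line, 90 mm from the chopper's origin towards +x, 80 mm high; the line runs along the chopper's y
- lid_tab (a point): centre of the grip tab at the lid's free edge, 196 mm from the hinge line and, with the lid shut, 9 mm above it. Tab 44 wide (along y), 10 mm thick, its end 211 mm from the hinge line. Axes turn with the lid: z is the outward normal of its outer face.
- fine_grid: fine dicing grid, orange frame, close steel blades; starts in the pocket. Flat frame 110 (x) x 58 (y) x 14 mm; a tongue 22 wide, 6 high stands out 10 mm at its +x end, level with the underside. Origin: centre of the underside of the 110 x 58 frame; z up. About 0.11 kg. Can be gripped across the 58 mm by the middle of its long sides.
- coarse_grid: coarse dicing grid with charcoal frame and wide-set steel blades (6 x 3 cells), same size, tongue and origin as the fine grid; starts flat on the worktop, its tongue roughly away from the robot
- tray: low open sage green storage tray for the spare grid, fixed, 164 (x) x 142 (y) x 21 mm, walls 4 mm, floor 4 mm. Origin: centre of its underside.
- salt_shaker: glass salt shaker with grey top, 44 mm across, 90 mm high, stands on the worktop; origin at the centre of its underside; leave alone
- nut_jar: glass jar with dark lid, 64 mm across, 99 mm high; origin at the centre of its underside; leave alone
- canister: pale green canister with wooden lid, 77 mm across, 110 mm high; origin at the centre of its underside; leave alone

How it is judged:
By the outcome, as a careful person would: the job done as asked, in the order asked, and still so for the second after the job is handed in, with the robot touching nothing.
It also fails if it takes over 72 s, if anything falls off the work surface, if the arm or the gripper's body presses on something with over 40 N, if the wrist force passes 120 N, or if a joint passes its speed limit or range.

## Working session

There is one attempt and no reset: what is moved stays moved. The work goes in short steps, each a Python script; the robot and the scene stay as the last script left them, time stands still between calls to the robot, and variables do not carry over. Pictures are saved under pics/ and viewed, at most 10 in all, crops included, and the job is handed in when it is done.

```bash
mkdir -p pics
python3 - <<'E'
from station import *
import cv2,numpy as np
for n in("scene","top"):
    cv2.imwrite(f"pics/{n}0.png",cv2.cvtColor(read_camera(n),cv2.COLOR_RGB2BGR))
    m=camera_model(n);print(n,np.round(m["intrinsics"],1).tolist(),m["dist"],np.round(m["pose"],3).tolist())
s=read_state();print(s["clock"],s["tcp_rot"],s["finger_gap"])
E
ls
```

```text
scene [[535.4, 0.0, 320.2], [0.0, 535.4, 250.8], [0.0, 0.0, 1.0]] [-0.08827927  0.          0.          0.          0.        ] [[0.731, -0.479, 0.486, -0.27], [-0.683, -0.499, 0.534, -0.872], [-0.013, -0.722, -0.692, 1.237], [0.0, 0.0, 0.0, 1.0]]
top [[440.1, 0.0, 319.6], [0.0, 440.1, 235.7], [0.0, 0.0, 1.0]] [0.01734677 0.         0.         0.         0.        ] [[-0.013, -0.997, 0.079, 0.455], [-1.0, 0.015, 0.023, 0.0], [-0.024, -0.079, -0.997, 1.245], [0.0, 0.0, 0.0, 1.0]]
0.1 [-3.14055033e+00 -4.35676461e-05  2.75977592e+00] 0.9962373733185572
pics
```

View pics/top0.png

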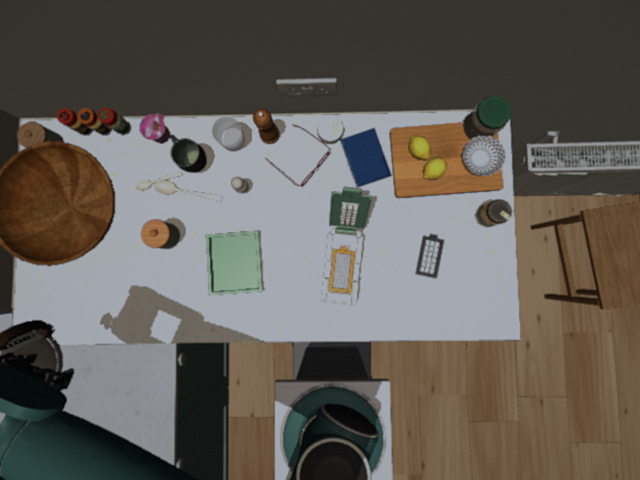

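View pics/scene0.png

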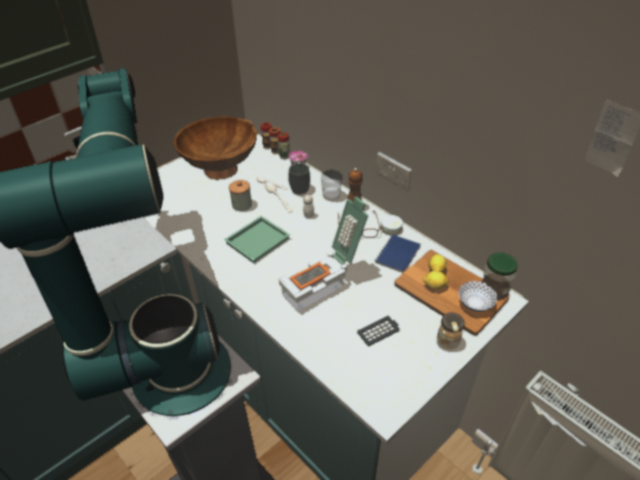

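The top view shows the tray near (235,262), the chopper near (342,265) with the open lid at (350,210), and the coarse grid at (430,256). The shaker is at (240,185), the canister at (158,233) and the jar at (495,211). I'll enlarge these next.

Run:
```python
import cv2
t=cv2.imread("pics/top0.png");s=cv2.imread("pics/scene0.png")
a=t[178:312,312:452];cv2.imwrite("pics/topc.png",cv2.resize(a,None,fx=4.4,fy=4.4,interpolation=cv2.INTER_CUBIC)) if 0 else cv2.imwrite("pics/topc.png",cv2.resize(t[180:310,310:450],None,fx=4,fy=4,interpolation=cv2.INTER_CUBIC))
cv2.imwrite("pics/scenec.png",cv2.resize(s[190:350,220:410],None,fx=3.7,fy=3.7,interpolation=cv2.INTER_CUBIC) if 0 else cv2.resize(s[200:350,220:410],None,fx=4,fy=4,interpolation=cv2.INTER_CUBIC))
```

```text
(no output)
```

View pics/topc.png

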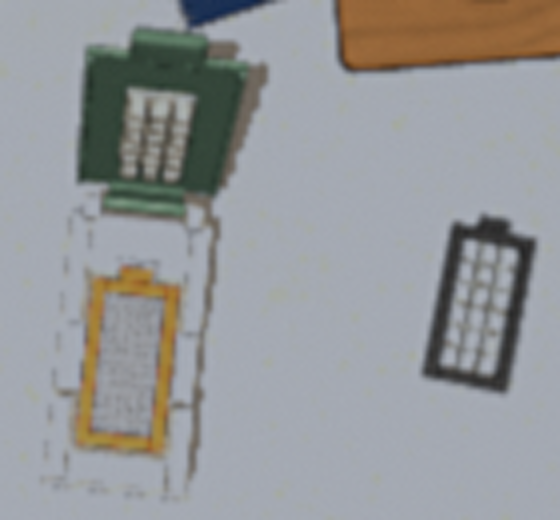

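View pics/scenec.png

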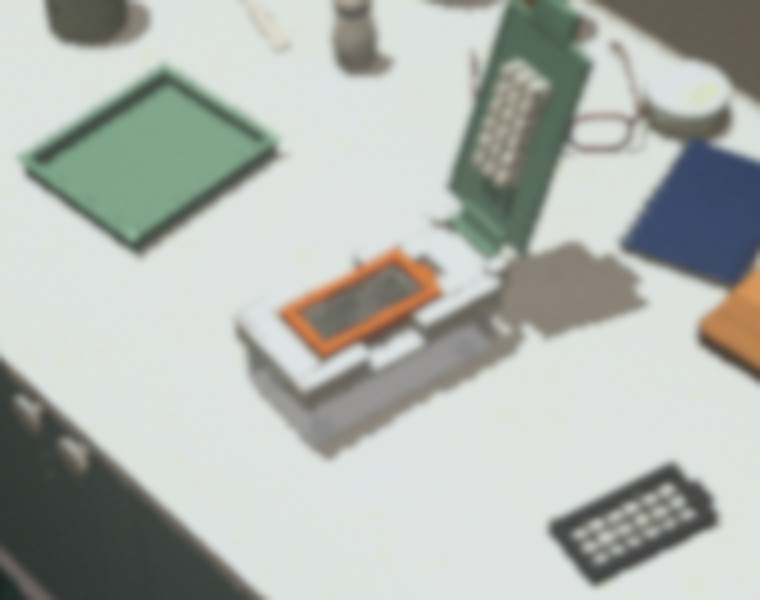

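```bash
cat > h.py <<'E'
import numpy as np,cv2
from station import *
from scipy.optimize import minimize
C={n:camera_model(n) for n in("scene","top")}
def proj(n,P):
    m=C[n];T=np.linalg.inv(m["pose"])
    return cv2.projectPoints(np.float64(P),cv2.Rodrigues(T[:3,:3])[0],T[:3,3],m["intrinsics"],np.array(m["dist"]))[0][:,0]
def back(n,uv,z):
    m=C[n];p=cv2.undistortPoints(np.float64([[uv]]),m["intrinsics"],np.array(m["dist"]))[0,0]
    d=m["pose"][:3,:3]@[*p,1];o=m["pose"][:3,3];return o+d*(z-o[2])/d[2]
def shape(boxes,p):
    c,s=np.cos(p[2]),np.sin(p[2]);out=[]
    for x0,x1,y0,y1,z0,z1 in boxes:
        out.append(np.array([[p[0]+c*x-s*y,p[1]+s*x+c*y,z] for x in(x0,x1) for y in(y0,y1) for z in(z0,z1)]))
    return out
S=8
def fit(boxes,p0,masks):
    """masks: name->(mask at S x upsampling, u0, v0)"""
    def cost(p):
        e=0
        for n,(M,u0,v0) in masks.items():
            R=np.zeros_like(M)
            for P in shape(boxes,p):
                q=(proj(n,P)-[u0,v0]+.5)*S-.5
                cv2.fillConvexPoly(R,cv2.convexHull(np.int32(np.round(q*16))),1,shift=4)
            e+=np.count_nonzero(R!=M)/max(1,np.count_nonzero(M))
        return e
    r=minimize(cost,p0,method="Nelder-Mead",options=dict(initial_simplex=np.array(p0)+np.array([[0,0,0],[.008,0,0],[0,.008,0],[0,0,.08]]),xatol=1e-5,fatol=1e-5))
    return r.x,r.fun
def mask(img,roi,test,close):
    u0,v0,u1,v1=roi
    a=cv2.resize(img[v0:v1,u0:u1],None,fx=S,fy=S,interpolation=cv2.INTER_CUBIC).astype(int)
    M=test(a).astype(np.uint8)
    k=np.ones((close*S,)*2,np.uint8);M=cv2.morphologyEx(cv2.copyMakeBorder(M,99,99,99,99,0),cv2.MORPH_CLOSE,k)[99:-99,99:-99]
    _,L,st,_=cv2.connectedComponentsWithStats(M);return np.uint8(L==1+np.argmax(st[1:,4])),u0,v0
def grid(z0,z1):return [(-.055,.055,-.029,.029,z0,z1),(.05,.065,-.011,.011,z0,min(z1,z0+.006))]
E
cat > fit0.py <<'E'
from h import *
I={n:cv2.cvtColor(cv2.imread(f"pics/{n}0.png"),cv2.COLOR_BGR2RGB) for n in C}
orange=lambda a:(a[...,0]-a[...,2]>55)
dark=lambda a:(a.sum(2)<330)
green=lambda a:(a[...,1]-a[...,0]>18)
def run(name,boxes,p0,rois,t,cl):
    ms={n:mask(I[n],r,t,cl) for n,r in rois.items()}
    print(name,[int(m[0].sum()/64) for m in ms.values()])
    for k in [("top",),("scene",),("top","scene")]:
        x,f=fit(boxes,p0,{n:ms[n] for n in k});print("  ",k,np.round(x,4),round(f,3))
px=lambda a,b:(310+(a+.5)/4-.5,180+(b+.5)/4-.5)
pf=np.mean([back("top",px(*c),.08) for c in[(90,272),(181,287),(163,453),(75,444)]],0)
pc=np.mean([back("top",px(*c),.014) for c in[(455,222),(536,240),(507,391),(423,376)]],0)
pt=np.mean([back("top",c,.021) for c in[(206,234),(261,231),(263,293),(208,295)]],0)
print(pf,pc,pt)
G=grid(.074,.080);G[1]=(.05,.065,-.011,.011,.066,.072)
run("fine",G,[pf[0],pf[1],-.08],dict(top=(320,240,365,300),scene=(285,255,340,295)),orange,6)
run("coarse",grid(0,.014),[pc[0],pc[1],-.15],dict(top=(405,225,455,285),scene=(350,305,410,350)),dark,6)
run("tray",[(-.082,.082,-.071,.071,0,.021)],[pt[0],pt[1],.03],dict(top=(190,215,280,305),scene=(215,205,300,270)),green,6)
for nm,n,uv in[("salt","top",(240,185)),("can","top",(158,233)),("jar","top",(490,212))]:print(nm,back(n,uv,.1))
for nm,uv,z in[("hinge",px(145,203),.08),("lidtop",px(170,45),.26)]:print(nm,back("top",uv,z))
E
python3 fit0.py
```

```text
[ 0.45480194 -0.02913199  0.08      ] [ 0.49081775 -0.27628598  0.014     ] [0.4796266  0.26705415 0.021     ]
fine [388, 363]
   ('top',) [ 0.4539 -0.0296 -0.1229] 1.484
   ('scene',) [ 0.4518 -0.0317 -0.0965] 0.637
   ('top', 'scene') [ 0.4533 -0.0303 -0.116 ] 2.208
coarse [506, 367]
   ('top',) [ 0.4908 -0.2769 -0.2339] 0.8
   ('scene',) [ 0.4892 -0.2788 -0.1908] 1.059
   ('top', 'scene') [ 0.4906 -0.2778 -0.2257] 1.863
tray [3146, 1500]
   ('top',) [0.4809 0.2718 0.064 ] 0.025
   ('scene',) [0.4833 0.2759 0.0557] 0.09
   ('top', 'scene') [0.4808 0.2717 0.059 ] 0.121
salt [0.68401729 0.23555052 0.1       ]
can [0.5599092  0.45177685 0.1       ]
jar [ 0.6010782  -0.41575514  0.1       ]
hinge [ 0.560963   -0.04276592  0.08      ]
lidtop [ 0.63400477 -0.05184619  0.26      ]
```

```bash
python3 - <<'E'
s=open('h.py').read()
s=s.replace("return np.uint8(L==1+np.argmax(st[1:,4])),u0,v0","""M=np.uint8(L==1+np.argmax(st[1:,4]))
    c,_=cv2.findContours(M,cv2.RETR_EXTERNAL,cv2.CHAIN_APPROX_NONE);cv2.drawContours(M,c,-1,1,-1);return M,u0,v0""")
s=s.replace("M=np.uint8","M=np.uint8",1)
s=s.replace(";M=np.uint8(L","\n    M=np.uint8(L")
open('h.py','w').write(s)
E
python3 fit0.py
```

```text
[ 0.45480194 -0.02913199  0.08      ] [ 0.49081775 -0.27628598  0.014     ] [0.4796266  0.26705415 0.021     ]
fine [933, 571]
   ('top',) [ 0.4539 -0.0296 -0.1229] 0.033
   ('scene',) [ 0.4518 -0.0317 -0.0965] 0.042
   ('top', 'scene') [ 0.4532 -0.0305 -0.1202] 0.122
coarse [872, 637]
   ('top',) [ 0.4908 -0.2769 -0.2339] 0.044
   ('scene',) [ 0.4892 -0.2788 -0.1908] 0.185
   ('top', 'scene') [ 0.4906 -0.2778 -0.2212] 0.232
tray [3146, 1500]
   ('top',) [0.4809 0.2718 0.064 ] 0.025
   ('scene',) [0.4833 0.2759 0.0557] 0.09
   ('top', 'scene') [0.4808 0.2717 0.059 ] 0.121
salt [0.68401729 0.23555052 0.1       ]
can [0.5599092  0.45177685 0.1       ]
jar [ 0.6010782  -0.41575514  0.1       ]
hinge [ 0.560963   -0.04276592  0.08      ]
lidtop [ 0.63400477 -0.05184619  0.26      ]
```

The fits agree with the hand-read corners. The hinge at (0.561,-0.043) lies 105 mm from the fine grid along yaw -0.12, as it should. First I grasp the fine grid, touching the notch floor (z = 57 mm) to learn where the open fingertips really are.

```bash
cat >> h.py <<'E'
FX,FY,YAW=.4529,-.0306,-.118
def st(t=""):
    s=read_state();print(t,round(s["clock"],2),"p",np.round(s["position"],4),"F",np.round(s["ft_force"],1),"gap",round(s["finger_gap"],3),"g",round(float(np.max(s["grasp_force"])),1),"q6",round(s["q"][5],2),flush=True);return s
def best(p,yaw):
    "yaw or yaw+pi, whichever turns joint 6 less from zero"
    c=[(abs(q[5]),y) for y in(yaw,yaw+np.pi) if (q:=inverse_kinematics(p,[np.pi,0,y])) is not None];return [np.pi,0,min(c)[1]]
E
python3 - <<'E'
from h import *
p=[FX,FY,.16];o=best(p,YAW);print(o)
move_to(p,o);set_gripper(.88);st("above")
line_to([FX,FY,.075],v=.12)
st("near")
print(line_to([FX,FY,.042],v=.02,f_stop=5));s=st("touch")
E
```

```text
[3.141592653589793, 0, -0.118]
above 2.82 p [ 0.453  -0.0304  0.16  ] F [ 0.2  0.  -0. ] gap 0.878 g 0.0 q6 1.57
near 3.67 p [ 0.4533 -0.0307  0.0757] F [ 0.  -0.3 -0.4] gap 0.881 g 0.0 q6 1.57
True
touch 4.92 p [ 0.4529 -0.0306  0.0476] F [-2.2  0.   7.8] gap 0.877 g 3.7 q6 1.57
```

Run:
```python
from h import *
line_to([FX,FY,.061],v=.05)
set_gripper(.74);st("near-close")
set_gripper(.0);st("grip")
hold(.2);s=st("h")
line_to([FX,FY,.066],v=.03);st("lift5")
line_to([FX,FY,.10],v=.06);st("lift")
cv2.imwrite("pics/lift.png",cv2.resize(cv2.cvtColor(read_camera("scene"),cv2.COLOR_RGB2BGR)[150:350,200:420],None,fx=3,fy=3,interpolation=cv2.INTER_CUBIC))
```

```text
near-close 5.62 p [ 0.4528 -0.0306  0.0608] F [-0.5 -0.3 -0.6] gap 0.739 g 0.0 q6 1.57
grip 5.84 p [ 0.453  -0.0306  0.0613] F [-1.2 -0.1  3.9] gap 0.66 g 64.3 q6 1.57
h 6.04 p [ 0.4531 -0.0306  0.0613] F [-1.6  0.6  5.5] gap 0.661 g 64.3 q6 1.57
lift5 6.36 p [ 0.4529 -0.0306  0.066 ] F [ 0.3  0.3 -1.6] gap 0.664 g 63.7 q6 1.57
lift 7.08 p [ 0.4528 -0.0306  0.0998] F [-0.2 -0.7 -0.9] gap 0.662 g 63.7 q6 1.57
```

View pics/lift.png

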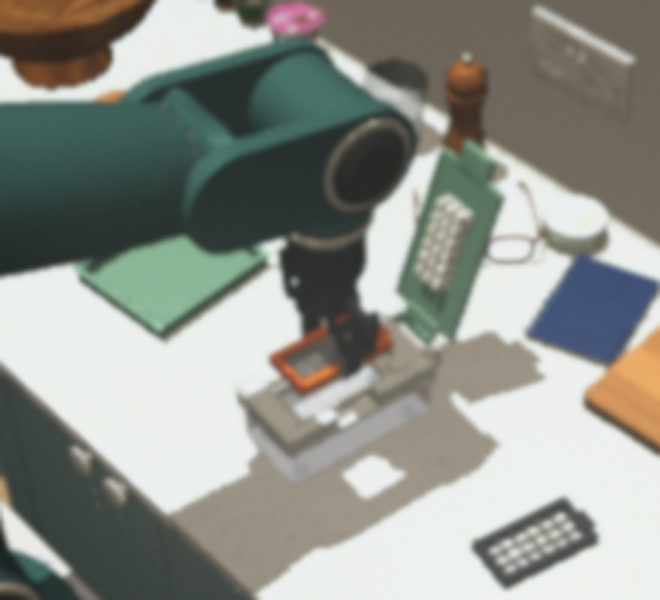

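The grid is gripped level by its sides at about (335,355) in the crop, clear of the pocket, with almost no side force. So the estimated pose was good. Next, the tray.

Run:
```python
from h import *
line_to([FX,FY,.17],v=.15)
tx,ty=.480-.005,.271
o=[np.pi,0,.06]
move_to([tx,ty,.12],o);st("above")
line_to([tx,ty,.015],v=.12)
hold(.2)
print(line_to([tx,ty,-.004],v=.015,f_stop=4));st("down")
set_gripper(.78);st("open")
line_to([tx,ty,.13],v=.15)
p=[.4900,-.2778,.13];o=best(p,-.215)
move_to([.475,0,.2],o);move_to(p,o);set_gripper(.88);st("above coarse")
cv2.imwrite("pics/tray.png",cv2.resize(cv2.cvtColor(read_camera("scene"),cv2.COLOR_RGB2BGR)[170:350,180:410],None,fx=3,fy=3,interpolation=cv2.INTER_CUBIC))
```

```text
above 8.92 p [0.4752 0.2701 0.1199] F [-0.5 -0.3 -0.7] gap 0.659 g 63.7 q6 1.98
True
down 11.08 p [ 4.75e-01  2.71e-01 -1.00e-04] F [-1.5  0.4  6. ] gap 0.662 g 67.9 q6 1.98
open 11.35 p [ 0.4745  0.2707 -0.0009] F [ 0.4 -1.2 -0.7] gap 0.781 g 0.0 q6 1.98
above coarse 14.82 p [ 0.4904 -0.277   0.1304] F [ 0.2  0.3 -0.8] gap 0.88 g 0.0 q6 1.23
```

View pics/tray.png

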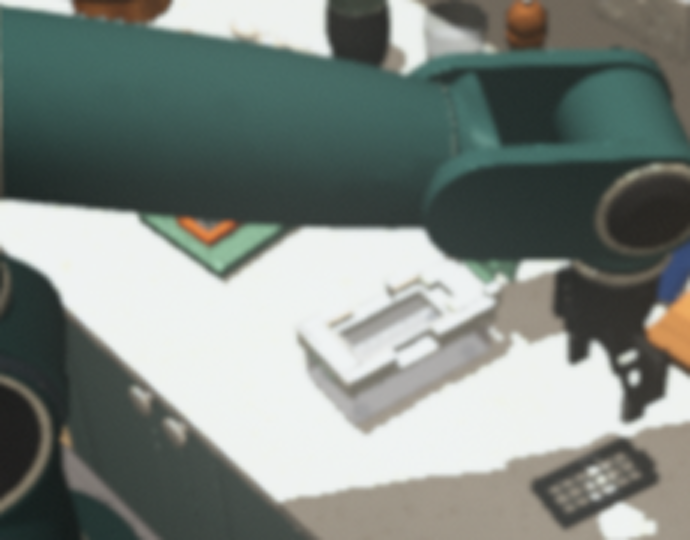

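The fine grid lies in the tray (orange at about (210,230)), the pocket is empty, and the gripper is over the coarse grid. Grasp it next.

Run:
```python
from h import *
x,y=.4900,-.2778
line_to([x,y,.03],v=.12)
print(line_to([x,y,-.004],v=.05,f_stop=8));st("down")
set_gripper(0.);st("grip")
line_to([x,y,.03],v=.05);st("up")
line_to([x,y,.16],v=.15)
move_to([FX,FY,.17],[np.pi,0,YAW]);line_to([FX,FY,.100],v=.1);hold(.2);st("over")
for n in C:cv2.imwrite(f"pics/{n}1.png",cv2.cvtColor(read_camera(n),cv2.COLOR_RGB2BGR))
a=cv2.imread("pics/top1.png")[200:320,180:400];b=cv2.imread("pics/scene1.png")[200:350,230:380]
cv2.imwrite("pics/v1.png",np.hstack([cv2.resize(a,(520,284),interpolation=2),cv2.resize(b,(284,284),interpolation=2)])[:,:800])
```

```text
False
down 16.68 p [ 0.4901 -0.2779 -0.0038] F [-0.1 -0.1 -0.1] gap 0.88 g 0.0 q6 1.22
grip 16.99 p [ 0.4904 -0.278  -0.0032] F [-0.4  1.6  5.6] gap 0.665 g 64.6 q6 1.22
up 17.82 p [ 0.4899 -0.2777  0.0298] F [-0.3 -0.4 -1.4] gap 0.661 g 63.7 q6 1.22
over 20.88 p [ 0.4532 -0.0306  0.1006] F [-0.5  1.6 -1. ] gap 0.661 g 63.7 q6 1.57
```

View pics/v1.png

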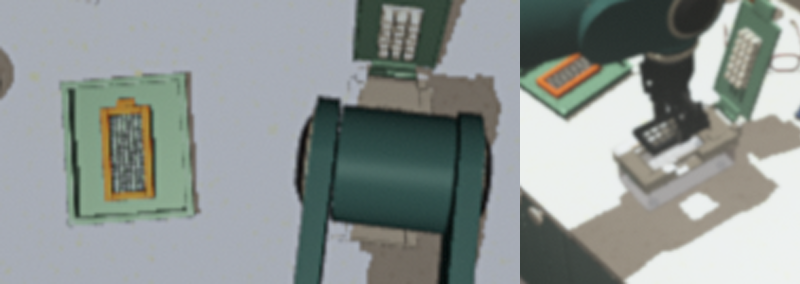

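The fine grid lies flat inside the tray (left part, about (128,150)), and the coarse grid hangs level over the pocket. Lower it with a force stop.

Run:
```python
from h import *
line_to([FX,FY,.078],v=.06)
print(line_to([FX,FY,.056],v=.015,f_stop=10));s=st("down")
```

```text
True
down 22.48 p [ 0.4529 -0.0306  0.0628] F [-1.5 -0.3  6.3] gap 0.661 g 64.5 q6 1.57
```

It stopped at 62.8 mm; a seated grid predicts 62.2 to 62.8, with no side force, so it's home. Release, back off and check.

Run:
```python
from h import *
set_gripper(.80);st("open")
line_to([FX,FY,.17],v=.12)
move_to([.45,.2,.3],[np.pi,0,.0]);set_gripper(0.);st()
I={n:read_camera(n) for n in C}
for n in C:cv2.imwrite(f"pics/{n}2.png",cv2.cvtColor(I[n],cv2.COLOR_RGB2BGR))
a=cv2.imread("pics/top2.png")[165:310,310:390];b=cv2.imread("pics/scene2.png")[190:320,270:400]
cv2.imwrite("pics/v2.png",np.hstack([cv2.resize(a,(320,580),interpolation=2),cv2.resize(b,(480,480),interpolation=2)[0:580] if 0 else cv2.copyMakeBorder(cv2.resize(b,(480,480),interpolation=2),0,100,0,0,0)]))
```

```text
open 22.75 p [ 0.4525 -0.0306  0.0621] F [ 0.2  0.7 -1.6] gap 0.798 g 0.0 q6 1.57
 25.48 p [0.45 0.2  0.3 ] F [-0.9 -0.2 -0.2] gap -0.0 g 0.0 q6 1.94
```

View pics/v2.png

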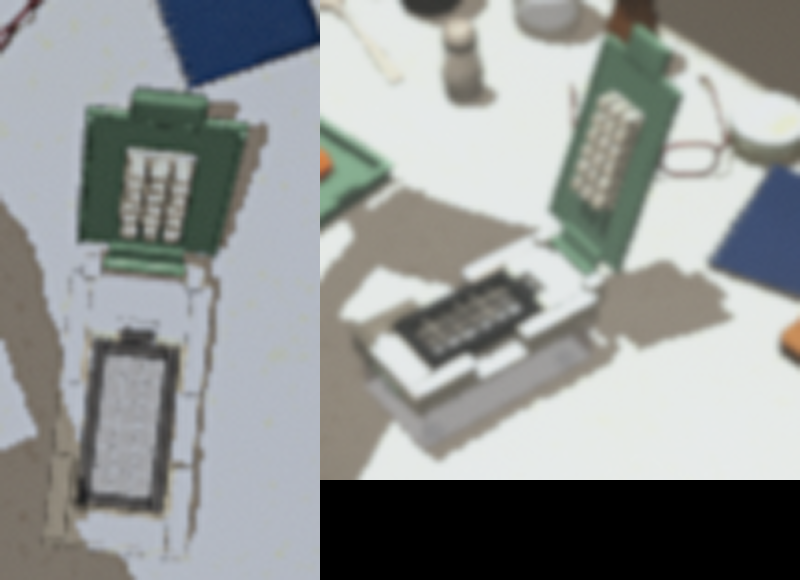

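The coarse grid is flush in the pocket, tongue to the hinge. In the top view the lid's tab end is at about (352.4,187), and in the scene view at (360.5,201). From these I compute the lid angle.

```bash
cat >> h.py <<'E'
c,s=np.cos(YAW),np.sin(YAW);EX=np.array([c,s,0]);EZ=np.array([0,0,1.])
HG=np.array([FX,FY,.08])+.105*EX
def lid(th,r,n):
    "point at radius r, outward offset n, of the lid at angle th (shut: lid runs to -x)"
    return HG+r*(-np.cos(th)*EX+np.sin(th)*EZ)+n*(np.sin(th)*EX+np.cos(th)*EZ)
E
python3 - <<'E'
from h import *
for th in np.arange(1.6,2.11,.1):print(round(th,2),*[np.round(proj(n,[lid(th,.211,.009)])[0],1) for n in("top","scene")],np.round(lid(th,.211,.009),3))
def reach(r,d,pit):
  for th in[1.95,1.57,1.2,.8,.4,0]:
    p=lid(th,r,d);print(th,np.round(p,3),[inverse_kinematics(p,o) is not None for o in([np.pi,0,YAW],[np.pi,pit,YAW])])
reach(.19,.03,0.4)
print(inverse_kinematics([.72,-.06,.25],[np.pi,0,YAW]),inverse_kinematics([.72,-.06,.36],[np.pi,0,YAW]))
E
```

```text
1.6 [350.1 216.4] [342.8 203.6] [ 0.572 -0.045  0.291]
1.7 [351.  207.1] [348.6 201.5] [ 0.593 -0.047  0.288]
1.8 [351.8 198.2] [354.2 200. ] [ 0.613 -0.05   0.283]
1.9 [352.6 189.8] [359.5 199.3] [ 0.633 -0.052  0.277]
2.0 [353.2 182.1] [364.5 199.1] [ 0.652 -0.054  0.268]
2.1 [353.8 175.1] [369.2 199.6] [ 0.671 -0.056  0.258]
1.95 [ 0.655 -0.055  0.245] [True, True]
1.57 [ 0.587 -0.046  0.27 ] [True, True]
1.2 [ 0.517 -0.038  0.268] [True, True]
0.8 [ 0.447 -0.03   0.237] [True, True]
0.4 [ 0.395 -0.024  0.182] [True, True]
0 [ 0.368 -0.021  0.11 ] [True, True]
[-1.18442893e-01  2.15264506e-01  1.30023123e+00 -4.44089210e-16
  1.62609692e+00  1.57035343e+00] [-1.18442893e-01  2.18486125e-01  1.12042966e+00 -4.44089210e-16
  1.80267687e+00  1.57035343e+00]
```

The lid angle is about 1.93 in both views. I push it with shut fingers from behind, following the tab's arc.

Run:
```python
from h import *
o=[np.pi,0,YAW]
up=HG+.155*EX;up[2]=.40
move_to([.60,.15,.40],o);move_to(up,o)
dn=up.copy();dn[2]=.245
print(line_to(dn,v=.15,f_stop=10));st("behind")
for th in[1.4,1.2,1.0,.8,.6,.4,.25]:
    hit=line_to(lid(th,.19,.014+.011*np.sin(th)),v=.12,f_stop=25);st(th)
    if hit:print("STOP");break
```

```text
False
behind 28.48 p [ 0.7114 -0.0612  0.2463] F [-0.5  0.   0.7] gap 0.002 g 0.0 q6 1.57
1.4 30.01 p [ 0.5497 -0.0421  0.2712] F [-0.4 -1.  -0.5] gap 0.001 g 0.0 q6 1.57
1.2 30.48 p [ 0.5115 -0.0375  0.2661] F [0.8 0.1 0.2] gap -0.004 g 0.0 q6 1.57
1.0 30.96 p [ 0.4751 -0.0332  0.2528] F [-0.4 -0.2 -0.9] gap 0.001 g 0.0 q6 1.57
0.8 31.44 p [ 0.4418 -0.0293  0.232 ] F [ 1.   0.7 -0.9] gap -0.001 g 0.0 q6 1.56
0.6 31.93 p [ 0.4133 -0.0259  0.2046] F [-0.4 -0.1  0.6] gap 0.004 g 0.0 q6 1.56
0.4 32.41 p [ 0.3909 -0.0232  0.1715] F [1. 0. 0.] gap -0.001 g 0.0 q6 1.56
0.25 32.81 p [ 0.3787 -0.0218  0.1437] F [ 0.2 -0.9  0.6] gap -0.004 g 0.0 q6 1.56
```

Run:
```python
from h import *
p=lid(0,.19,.014);p[2]=.11
print(line_to(p,v=.06,f_stop=15));st("pre")
p[2]=.086
print(line_to(p,v=.015,f_stop=18));st("push")
cv2.imwrite("pics/lid.png",cv2.resize(cv2.cvtColor(read_camera("scene"),cv2.COLOR_RGB2BGR)[190:340,240:400],None,fx=4,fy=4,interpolation=2))
```

```text
False
pre 33.53 p [ 0.3686 -0.0206  0.1102] F [-0.1  0.6  0.5] gap -0.001 g 0.0 q6 1.56
True
push 34.61 p [ 0.3685 -0.0206  0.0938] F [-4.   0.4  9.8] gap 0.004 g 4.7 q6 1.56
```

View pics/lid.png

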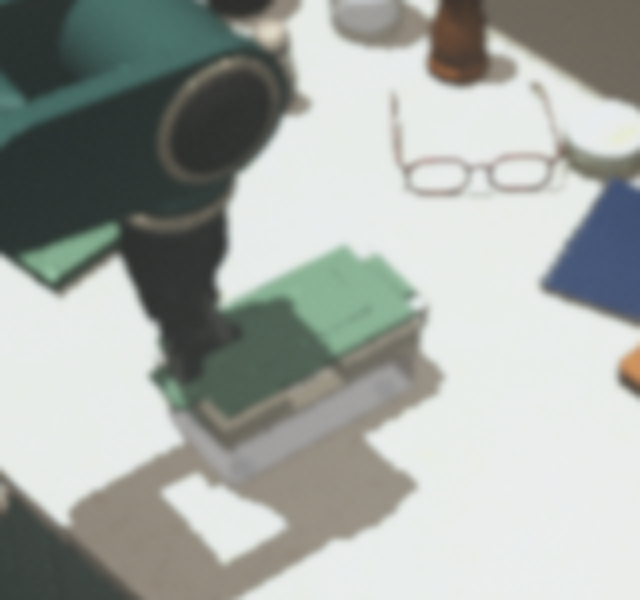

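The tab stopped at 93.8 mm against the 94 mm expected when shut, and the lid lies flat on the frame. One last firm press, then I retreat and check.

Run:
```python
from h import *
p=np.array(read_state()["position"]);q=p.copy();q[2]-=.006
print(line_to(q,v=.01,f_stop=15));st("press")
q[2]=.2;line_to(q,v=.12)
move_to([.35,.45,.35],[np.pi,0,.5]);st("away")
I={n:cv2.cvtColor(read_camera(n),cv2.COLOR_RGB2BGR) for n in C}
a=I["top"][100:310,130:520];b=I["scene"][150:350,200:420]
cv2.imwrite("pics/end.png",np.hstack([cv2.resize(a,(500,269),interpolation=2),cv2.resize(b,(296,269),interpolation=2)]))
```

```text
True
press 34.93 p [ 0.3685 -0.0206  0.0939] F [-3.2  0.5  9.5] gap -0.001 g 4.5 q6 1.56
away 37.77 p [0.3505 0.4493 0.3499] F [0.2 0.5 0.8] gap 0.002 g 0.0 q6 1.94
```

View pics/end.png

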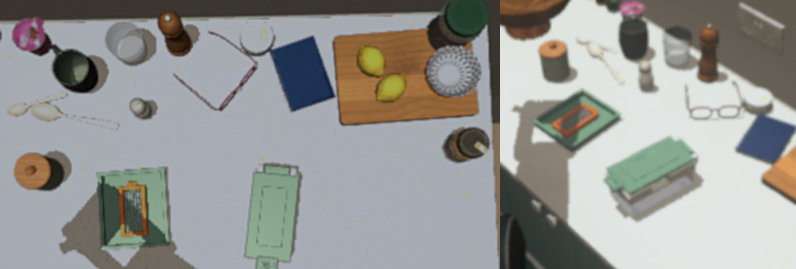

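The lid is shut flat (about (272,213)), the fine grid lies flat in the tray (about (133,208)), and the shaker, jar and canister are where they were. Hand in.

```bash
python3 -c "from station import *;print(finish_job())"
```

```text
the job is handed in; nothing more can be done
None
```

The fine grid is flat in the tray, the coarse grid is seated with its tongue to the hinge, the lid is shut, and the job was handed in at about 38 s with the shaker, jar and canister untouched.

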